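# Find and mark where the tool box cover binds

## Task

The sliding cover of the lash tool box binds somewhere in its track. Slide it gently towards the little marker clip and on, letting the cover push the clip ahead of it, until you feel the track turn clearly tight; do not force it. Then back the cover off so that a gap of about 15 mm is left between it and the clip for cleaning, and let go; the clip stays where the cover pushed it (do not touch it yourself), and the bottle, green stone and jar beside the box are left where they are.

Things in the scene. Friction and masses are not known exactly. Their poses are not given: they have to be found in the camera images.
- case: White open-topped tool box, fixed to the table, 200 (its x) x 380 (its y) x 90 mm high; origin at the centre of its underside. The cover's track runs along its own y axis; its yaw varies up to 0.45 rad either way.
- cover: Aluminium cover 200 (x) x 170 (y) x 8 mm on the box's rims, underside 92 mm above the table; origin at the centre of its underside, axes as the box's. Slides only along the box's y, from -100 to +90 mm; starts 70 to 100 mm to -y. Free running takes about 2 N. At a hidden spot, 55 to 160 mm on, it binds: resistance then grows 2 N per mm. Clearly tight is 4 to 12 N above free; 20 N does damage.
- handle (a point): Grip point of the cover's black handle, an upright ridge 45 (box's x) x 14 (y) mm, standing 36 mm above the cover's top, in its middle; the point is on its centre line, 122 mm above the table, 22 mm above the cover's top face. Pinch it from above, fingers closing along the box's y.
- marker: Grey plastic clip, 26 (x) x 14 (y) x 16 mm, on the rim of the box away from the robot (+x side), ahead of the cover on its +y side; slides along the box's y with about 0.6 N and stays where it is pushed. Origin in the middle of its -y face, at rim height. To be moved only by the cover's edge.
- marker_face (a point): Middle of the clip's -y face, the face the cover's edge pushes against, 5 mm above the body's origin.
- edge (a point): Point of the cover's +y edge that meets the clip: 94 mm to +x and 85 mm to +y of the cover's centre. The gap to the clip is the distance along the box's y from this point to marker_face: 15 to 70 mm at the start, 0 when the cover pushes the clip.
- dropper: Loose bystander, small dropper bottle, diameter 28, 75 mm high, beside the box's +x side; origin at the centre of its underside.
- jade: Loose bystander, flat green stone disc, diameter 66, 10 mm thick, beside the box's +x side; origin at the centre of its underside.
- jar: Loose bystander, white jar, diameter 48, 40 mm high, beyond the box's +y end; origin at the centre of its underside.

How it is judged:
By the outcome, as a careful person would: the job done as asked, in the order asked, and still so for the second after the job is handed in, with the robot touching nothing.
It also fails if it takes over 61 s, if anything falls off the work surface, if the arm or the gripper's body presses on something with over 40 N, if the wrist force passes 120 N, or if a joint passes its speed limit or range.

## Robot

A 6-joint arm with a two-finger parallel gripper is mounted at the origin on the work surface. World frame = base frame: x ahead of the robot, y to its left, z up, the work surface at z = 0. Lengths are in m, angles in rad, forces in N, time in s.
With the tool pointing down it reaches from about 0.25 to 0.8 m from the base axis. Payload 8.5 kg.
Tool frame: the origin (TCP) lies at the very end of the fingers, on their centre line; the grasp point (between the pads) lies 19 mm behind it (env.pinch_z is the distance from the TCP to the grasp point, in m); z points along the fingers, y is the line along which they close (so a half turn about z gives the same grasp; the last joint's range is limited). The gripper opens to 85 mm and grips with 20 to 120 N. Pads are 22 mm wide; open, the fingers measure 114 mm over their backs; the gripper's body (76 mm by 85 mm) begins 54 mm behind the grasp point. The pads swing forward as they close: fully open they stand 13 mm farther back than shut.
Start: joints at [-1.257, 0.238, -0.013, 1.319, 0, 1.571], TCP at [0.162, -0.499, 0.231] pointing down, gripper open.
Joint ranges: [-2.66, 2.66], [-1.03, 1.9], [-1.14, 1.46], [-1.82, 2.27], [-1.45, 1.34], [-3.14, 3.14]. Speed limits (rad/s): [2.22, 2.22, 2.79, 3.14, 3.14, 3.14].

## Interface

Orientations are given as a rotation vector (axis times angle).
In Python, from plant import env gives the robot as it stands.
- The arm moves only by the tool send_rows, never from a script. Its argument "increments" is a list of rows, each a list of 7 numbers: the turn, a rotation vector about the tool's x, y, z in rad, then the shift along the tool's x, y, z in mm, then the opening, from 0 (shut) to 1 (fully open). A call has 1 to 20 rows; each row shifts and turns the commanded pose from where the row before left it, along the tool's axes as they then stand; what a row does not reach is not made up. A row lasts 1/10 s, in which the tool goes at most 50 mm and 8.59 degrees, less where a joint would pass 70% of its speed; a pose out of reach is approached as far as the arm can. A call with a gripper value outside its range is refused whole. The fingers move at their own pace and stop on an object; the grip force is fixed at half the most. Time passes only in rows, so rows that do not move let the fingers close. It gives the time, the measured TCP pose, the force, the opening and the grip force at its end, in the units of the state.
- env.observe(): the state, without advancing time (a new reading comes with each control period).
- env.read_camera(name): name is "scene" or "side" or "wrist"; returns a dict with "image" (400x640x3 uint8, blue, green, red), "camera_matrix" (3x3 intrinsics, pixels), "view" (4x4, takes a point from world to camera coordinates); the wrist camera has in their place "hand_eye" (4x4, takes a point from camera to tool coordinates, whose origin is the TCP and whose axes are the flange's). Camera axes: x right, y down, z forward; pixel columns grow to the right and rows downward; lengths in m; the calibration is good to about 2 mm. A picture is of the moment at which its call begins: read the wrist's pose just before it. There is no depth.
- env.job_done(): hands the job in; it is judged then, once.
Trained networks look in a picture, given as the dict that the camera call returned (one of the last four; its "shot" number tells which), for a name from the list of things; names that differ only in an ending like _2 or _b are one class to them, and where a whole thing is asked for, a point or a joint stands for the part that bears it (a point fixed in the world has none). Each returns a list of dicts, best first, with "p" (0 to 1); they miss things now and then, are a little off and sometimes report something else, mostly with a low value. They report only what shows in the picture. A call takes as long as a camera call.
- env.cut_out(picture, target): "region" (400x640 bool, what is visible of it) and "pixel" ([column, row] in pixels, amid what is visible of it).
The state is a dict: "t": time; "qpos": joint angles; "dq": joint speeds; "joint_efforts": joint torques, N m; "tcp_pos": TCP position; "ee_rot": TCP orientation; "ft_force": force on the tool from outside, world axes, zero at the start; "torque": the same for the moment, N m; "opening": finger opening in m; "grasp_force": force on a finger pad.
Only numpy, scipy, OpenCV 4.12 (cv2) and the standard library are available. Lean on these libraries where they do the work, as an engineer would, in place of code of your own. Each camera call takes 0.05 s, during which the arm holds its last target. There are 200 camera calls.

## Working session

There is one attempt and no reset: what is moved stays moved. The work goes in short steps, Python scripts to look and compute and a tool call to move; the robot and the scene stay as the last step left them, time stands still between calls to the robot, and variables do not carry over. Pictures are saved under pics/ and viewed, at most 10 in all, crops included, and the job is handed in when it is done.

Besides the shell and the picture viewer there is one more tool, called as name([rows], argument=value, ...), one row to a line, values as JSON. send_rows: Moves the arm, as the interface text tells. Its arguments: {"type":"object","properties":{"increments":{"type":"array","items":{"type":"array","items":{"type":"number"}}}},"required":["increments"]}

```bash
ls; mkdir -p pics; cat > h.py <<'E'
import numpy as np, cv2
from scipy.spatial.transform import Rotation as R
from plant import env
def ray(pic,px,tcp=None,rot=None):
    K=pic["camera_matrix"]; d=np.linalg.inv(K)@[px[0],px[1],1.]
    if "view" in pic: T=np.linalg.inv(pic["view"])
    else:
        W=np.eye(4);W[:3,:3]=R.from_rotvec(rot).as_matrix();W[:3,3]=tcp;T=W@pic["hand_eye"]
    return T[:3,3],T[:3,:3]@d
def atz(pic,px,z,*a):
    o,d=ray(pic,px,*a); return o+d*(z-o[2])/d[2]
E
python3 - <<'E'
from h import *
for c in ("scene","side"):
    p=env.read_camera(c); cv2.imwrite(f"pics/{c}0.png",p["image"])
    for n,z in (("handle",.122),("marker",.098),("cover",.1),("case",.09),("dropper",.037),("jade",.01),("jar",.02)):
        for r in env.cut_out(p,n)[:2]:
            m=r["region"]; rect=cv2.minAreaRect(np.argwhere(m)[:,::-1].astype(np.float32))
            print(c,n,round(r["p"],2),np.round(r["pixel"]),m.sum(),np.round(atz(p,r["pixel"],z),3))
s=env.observe();print(s["t"],s["tcp_pos"],s["ee_rot"],s["ft_force"],s["opening"],env.pinch_z)
E
```

```text
pics
scene handle 0.88 [290. 156.] 3042 [ 0.537 -0.026  0.122]
scene marker 0.6 [310. 192.] 145 [0.601 0.075 0.098]
scene cover 0.69 [291. 158.] 3080 [ 0.509 -0.045  0.1  ]
scene cover 0.22 [322. 185.] 12862 [0.569 0.081 0.1  ]
scene case 0.97 [323. 187.] 12854 [0.56  0.078 0.09 ]
scene case 0.34 [290. 155.] 2982 [ 0.484 -0.069  0.09 ]
scene dropper 0.8 [227. 203.] 326 [ 0.671 -0.108  0.037]
scene jade 0.93 [308. 252.] 561 [0.673 0.119 0.01 ]
scene jade 0.26 [289. 156.] 2917 [ 0.378 -0.157  0.01 ]
scene jar 0.62 [420. 223.] 511 [0.47  0.275 0.02 ]
side handle 0.78 [403. 197.] 4232 [ 0.485 -0.025  0.122]
side handle 0.49 [309. 231.] 388 [0.618 0.185 0.122]
side marker 0.7 [405. 195.] 4155 [ 0.49  -0.054  0.098]
side marker 0.49 [343. 212.] 104 [0.591 0.078 0.098]
side cover 0.95 [405. 194.] 4114 [ 0.492 -0.055  0.1  ]
side dropper 0.76 [357. 169.] 167 [ 0.664 -0.123  0.037]
side jade 0.64 [306. 231.] 402 [0.672 0.119 0.01 ]
side jar 0.82 [339. 311.] 436 [0.481 0.271 0.02 ]
0.8 [ 0.16203305 -0.49930829  0.23127129] [-3.10286900e+00 -4.90898533e-01  2.95791229e-05] [-0.03190464  0.38130747 -0.04083296] 0.08543692982427638 0.0187
```

```bash
python3 - <<'E'
import cv2,numpy as np
a=cv2.imread("pics/scene0.png")[90:290,170:490]
b=cv2.imread("pics/side0.png")[120:340,250:530]
cv2.imwrite("pics/a.png",cv2.resize(a,None,fx=2.5,fy=2.5,interpolation=2)); cv2.imwrite("pics/b.png",cv2.resize(b,None,fx=2.5,fy=2.5,interpolation=2))
E
```

```text
(no output)
```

View pics/a.png

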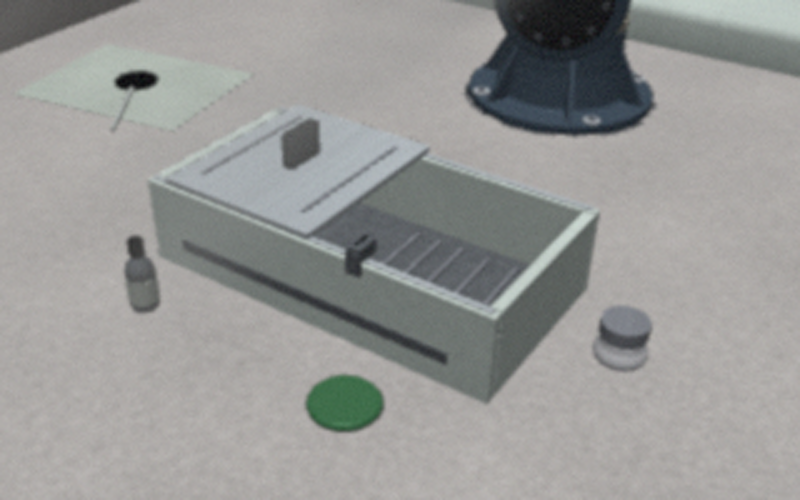

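View pics/b.png

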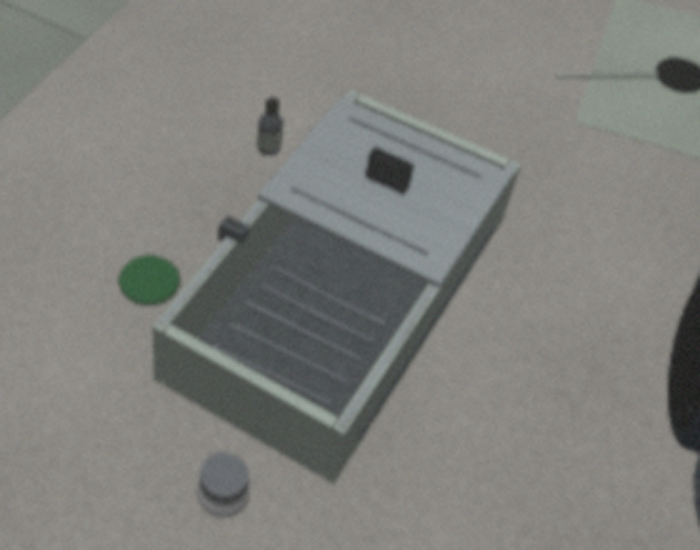

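```bash
cat > fit.py <<'E'
from h import *
from scipy.optimize import least_squares
S={c:env.read_camera(c) for c in ("scene","side")}
off={"scene":(170,90),"side":(250,120)}
# (cam, crop px, x, y, z, rel: 0 case 1 cover 2 marker)
P=[("scene",(497,312),.1,.19,.09,0),("scene",(597,213),-.1,.19,.09,0),("scene",(490,400),.1,.19,0,0),
("scene",(430,150),-.1,.085,.1,1),("scene",(307,231),.1,.085,.1,1),("scene",(285,108),-.1,-.085,.1,1),("scene",(166,182),.1,-.085,.1,1),("scene",(300,144),0,0,.119,1),
("side",(155,328),.1,.19,.09,0),("side",(338,430),-.1,.19,.09,0),("side",(334,480),-.1,.19,0,0),("side",(155,378),.1,.19,0,0),
("side",(262,197),.1,.085,.1,1),("side",(437,283),-.1,.085,.1,1),("side",(390,170),0,0,.119,1),("side",(518,168),-.1,-.19,.09,0)]
def proj(pic,X):
    c=pic["view"]@np.append(X,1); u=pic["camera_matrix"]@c[:3]; return u[:2]/u[2]
def f(v):
    r=[]
    for c,px,x,y,z,k in P:
        y2=y+(v[3] if k==1 else 0); cs,sn=np.cos(v[2]),np.sin(v[2])
        X=[v[0]+cs*x-sn*y2,v[1]+sn*x+cs*y2,z]
        r+=list(proj(S[c],X)-(np.array(px)/2.5+off[c]))
    return np.array(r)
s=least_squares(f,[.5,.07,.2,-.09],loss="soft_l1",x_scale=[.01,.01,.01,.01])
v=s.x;print(np.round(v,4));print(np.round(f(v).reshape(-1,2),1).tolist())
h=[v[0]-np.sin(v[2])*v[3],v[1]+np.cos(v[2])*v[3]];print("handle",h)
for c in S:
    for r in env.cut_out(S[c],"marker")[:2]:
        q=atz(S[c],r["pixel"],.098); d=q[:2]-v[:2]; print(c,r["pixel"],"marker in case",d@[np.cos(v[2]),np.sin(v[2])],d@[-np.sin(v[2]),np.cos(v[2])])
E
python3 fit.py
```

```text
[ 0.4963  0.0191 -0.0065 -0.0762]
[[-0.4, 1.9], [0.7, -2.8], [-1.1, 1.1], [-0.0, -2.3], [0.6, 1.1], [4.2, -2.0], [-0.8, -1.6], [0.2, -0.4], [-1.1, -0.9], [3.7, 0.9], [0.8, 1.0], [-0.6, 0.5], [-3.0, -1.1], [0.9, -0.2], [-1.5, -0.3], [0.4, -3.3]]
handle [np.float64(0.4958386869471544), np.float64(-0.057049782644965866)]
scene [310.8, 191.2] marker in case 0.10064458674798216 0.05473283107475245
side [343.0, 212.2] marker in case 0.09453159691900748 0.05929815998581416
side [306.4, 231.1] marker in case 0.13600844939971243 0.1551263547834028
```

send_rows([
  [0, 0, 0.107, 0, 0, -5, 1],
  [0, 0, 0.107, 0, 0, -5, 1],
  [0, 0, 0.107, 0, 0, -5, 1],
  [0, 0, 0, 24, -31.5, -4, 1],
  [0, 0, 0, 24, -31.5, -4, 1],
  [0, 0, 0, 24, -31.5, -4, 1],
  [0, 0, 0, 24, -31.5, -4, 1],
  [0, 0, 0, 24, -31.5, -4, 1],
  [0, 0, 0, 24, -31.5, -4, 1],
  [0, 0, 0, 24, -31.5, -4, 1],
  [0, 0, 0, 24, -31.5, -4, 1],
  [0, 0, 0, 24, -31.5, -4, 1],
  [0, 0, 0, 24, -31.5, -4, 1],
  [0, 0, 0, 24, -31.5, -4, 1],
  [0, 0, 0, 24, -31.5, -4, 1],
  [0, 0, 0, 24, -31.5, -4, 1],
  [0, 0, 0, 24, -31.5, -4, 1],
  [0, 0, 0, 0, 0, 0, 1],
  [0, 0, 0, 0, 0, 0, 1],
])

```text
t: 2.9
tcp_pos: [0.5014, -0.06, 0.302]
ee_rot: [3.142, -0.008, -0.001]
ft_force: [0.1, -0.3, 0.3]
opening: 0.0854
grasp_force: 0.0
```

```bash
python3 - <<'E'
from h import *
s=env.observe();p=env.read_camera("wrist");cv2.imwrite("pics/w1.png",p["image"])
a=(s["tcp_pos"],s["ee_rot"]);print(s["t"],a,s["ft_force"]);print(p["hand_eye"],p["camera_matrix"])
for n,z in (("handle",.136),("marker",.1),("cover",.1)):
    for r in env.cut_out(p,n)[:2]: print(n,r["p"],r["pixel"],r["region"].sum(),atz(p,r["pixel"],z,*a),cv2.minAreaRect(np.argwhere(r["region"])[:,::-1].astype(np.float32)))
E
```

```text
2.9 (array([ 0.50141584, -0.06002662,  0.30199191]), array([ 3.14156509e+00, -7.99843259e-03, -1.20268881e-03])) [ 0.1126952  -0.30166398  0.32756592]
[[ 3.32041861e-05 -9.64397931e-01 -2.64455346e-01  6.78228802e-02]
 [ 9.99999774e-01 -1.45450437e-04  6.55975695e-04 -7.46620700e-04]
 [-6.71086748e-04 -2.64455308e-01  9.64397708e-01 -1.40483285e-01]
 [ 0.00000000e+00  0.00000000e+00  0.00000000e+00  1.00000000e+00]] [[321.94920063   0.         322.14075958]
 [  0.         321.94920063 201.01137936]
 [  0.           0.           1.        ]]
handle 0.59 [320.7, 172.7] 28028 [ 0.51337694 -0.05816295  0.136     ] ((321.0123291015625, 175.97604370117188), (166.1566162109375, 181.31214904785156), 0.6902771592140198)
handle 0.33 [186.4, 89.0] 544 [0.59034099 0.06231718 0.136     ] ((187.0, 90.0), (28.0, 22.0), 90.0)
marker 0.79 [186.3, 91.2] 514 [0.5907094  0.07698939 0.1       ] ((186.5, 90.0), (28.0, 21.0), 90.0)
```

View pics/w1.png

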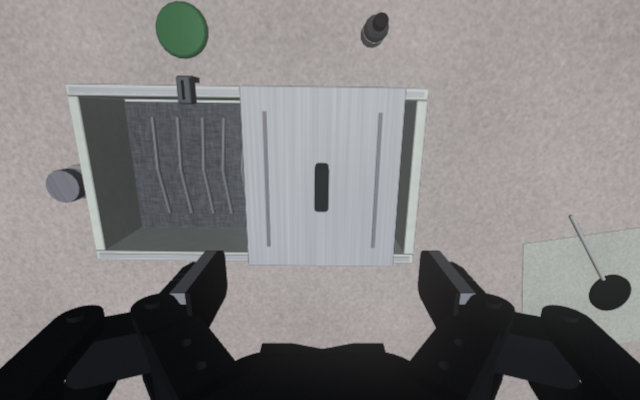

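```bash
cat > w.py <<'E'
from h import *
import sys
s=env.observe();p=env.read_camera("wrist");a=(s["tcp_pos"],s["ee_rot"])
def A(px,z): return np.round(atz(p,px,z,*a)[:2],4)
E
python3 - <<'E'
from w import *
for n,px,z in (("c++",(241,86),.1),("c+-",(406,87),.1),("c--",(394,265),.1),("c-+",(248,265),.1),("b++",(67,87),.09),("b-+",(98,259),.09),("b+-",(427,91),.09),("b--",(411,262),.09),("h",(321.5,188),.136),("htop",(322,164),.136),("hbot",(321,211),.136),("mk-y face",(196,90),.1),("mk-y2",(194,80),.106)): print(n,A(px,z))
E
```

```text
c++ [0.595  0.0198]
c+- [ 0.5927 -0.1463]
c-- [ 0.3962 -0.1441]
c-+ [0.3977 0.0264]
b++ [0.5964 0.2023]
b-+ [0.4021 0.2076]
b+- [ 0.5893 -0.1708]
b-- [ 0.3949 -0.1667]
h [ 0.4975 -0.0604]
htop [ 0.5211 -0.0611]
hbot [ 0.474  -0.0597]
mk-y face [0.5916 0.0654]
mk-y2 [0.6005 0.0641]
```

send_rows([
  [0, 0, 0.015, -5, 0, 20, 0.6],
  [0, 0, 0, 0, 0, 25, 0.6],
  [0, 0, 0, 0, 0, 25, 0.6],
  [0, 0, 0, 0, 0, 25, 0.6],
  [0, 0, 0, 0, 0, 25, 0.6],
  [0, 0, 0, 0, 0, 25, 0.6],
  [0, 0, 0, 0, 0, 20, 0.6],
  [0, 0, 0, 0, 0, 10, 0.6],
  [0, 0, 0, 0, 0, 0, 0.6],
  [0, 0, 0, 0, 0, 0, 0.6],
])

```text
t: 4.15
tcp_pos: [0.4965, -0.0611, 0.1281]
ee_rot: [-3.141, 0.036, -0.001]
ft_force: [-1.1, -0.8, -0.1]
opening: 0.0511
grasp_force: 0.0
```

```bash
python3 - <<'E'
from w import *
cv2.imwrite("pics/w2.png",p["image"]);print(a,s["t"],s["ft_force"],s["opening"])
E
```

```text
(array([ 0.49649005, -0.06107035,  0.12805462]), array([-3.14135894e+00,  3.58676851e-02, -1.17752031e-03])) 4.15 [-1.14733742 -0.81385931 -0.06347692] 0.05111008716260785
```

View pics/w2.png

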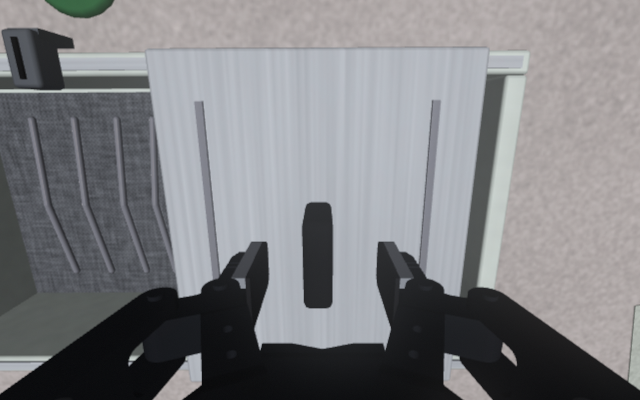

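send_rows([
  [0, 0, 0, 0, 0, 11, 0.6],
  [0, 0, 0, 0, 0, 11, 0.6],
  [0, 0, 0, 0, -1, 0, 0.6],
  [0, 0, 0, 0, 0, 0, 0.6],
  [0, 0, 0, 0, 0, 0, 0],
  [0, 0, 0, 0, 0, 0, 0],
  [0, 0, 0, 0, 0, 0, 0],
  [0, 0, 0, 0, 0, 0, 0],
  [0, 0, 0, 0, 0, 0, 0],
  [0, 0, 0, 0, 0, 0, 0],
  [0, 0, 0, 0, 0, 0, 0],
  [0, 0, 0, 0, 0, 0, 0],
])

```text
t: 5.4
tcp_pos: [0.4965, -0.0597, 0.1057]
ee_rot: [-3.141, 0.035, -0.001]
ft_force: [-0.9, 1.0, 5.7]
opening: 0.0132
grasp_force: 58.7
```

send_rows([
  [0, 0, 0, 0, -2, 0, 0],
  [0, 0, 0, 0, -3, 0, 0],
  [0, 0, 0, 0, -4, 0, 0],
  [0, 0, 0, 0, -4, 0, 0],
  [0, 0, 0, 0, -4, 0, 0],
  [0, 0, 0, 0, -4, 0, 0],
  [0, 0, 0, 0, -4, 0, 0],
  [0, 0, 0, 0, -3, 0, 0],
  [0, 0, 0, 0, -2, 0, 0],
])

```text
t: 6.3
tcp_pos: [0.497, -0.03, 0.1057]
ee_rot: [3.141, -0.035, 0.001]
ft_force: [-1.7, -1.4, 6.5]
opening: 0.013
grasp_force: 59.1
```

send_rows([
  [0, 0, 0, 0, -2, 0, 0],
  [0, 0, 0, 0, -2, 0, 0],
  [0, 0, 0, 0, -2, 0, 0],
  [0, 0, 0, 0, -2, 0, 0],
  [0, 0, 0, 0, -2, 0, 0],
  [0, 0, 0, 0, -2, 0, 0],
  [0, 0, 0, 0, -2, 0, 0],
  [0, 0, 0, 0, -2, 0, 0],
])

```text
t: 7.1
tcp_pos: [0.4973, -0.0141, 0.1057]
ee_rot: [3.141, -0.035, 0.0]
ft_force: [-2.4, -3.1, 6.2]
opening: 0.013
grasp_force: 59.1
```

send_rows([
  [0, 0, 0, 0, -2, 0, 0],
  [0, 0, 0, 0, -2, 0, 0],
  [0, 0, 0, 0, -2, 0, 0],
  [0, 0, 0, 0, -1, 0, 0],
  [0, 0, 0, 0, -1, 0, 0],
  [0, 0, 0, 0, -1, 0, 0],
])

```text
t: 7.7
tcp_pos: [0.4974, -0.0088, 0.1057]
ee_rot: [-3.14, 0.028, -0.0]
ft_force: [-2.2, -2.8, 6.0]
opening: 0.0131
grasp_force: 59.0
```

```bash
python3 - <<'E'
from w import *
cv2.imwrite("pics/w3.png",p["image"]);print(a,s["t"],s["ft_force"],s["torque"],s["qpos"],s["dq"],s["joint_efforts"])
s=env.observe();print(s["tcp_pos"],s["ee_rot"],s["ft_force"],s["torque"])
E
```

```text
(array([ 0.49735273, -0.00879219,  0.10570589]), array([-3.13983767e+00,  2.81761090e-02, -4.81757753e-04])) 7.7 [-2.1758285  -2.76235544  6.0390621 ] [-0.68176672  0.38326635 -0.07364986] [-1.86823540e-02  2.68567503e-01 -3.09867384e-01  9.92070409e-01
  1.63143076e-03  3.14085755e+00] [8.53206764e-03 1.92087550e-03 6.48749843e-05 1.74746531e-04
 4.48224986e-03 6.71001316e-06] [  1.36763211 -49.28604484  29.71410334  -0.81606545   0.92209395
  -0.09607704]
[ 0.49738397 -0.00874774  0.10567977] [-3.13976540e+00  2.80911148e-02 -5.16323647e-04] [-2.67742987 -2.29939894  6.66709198] [-0.59680017  0.34379808 -0.09123054]
```

View pics/w3.png

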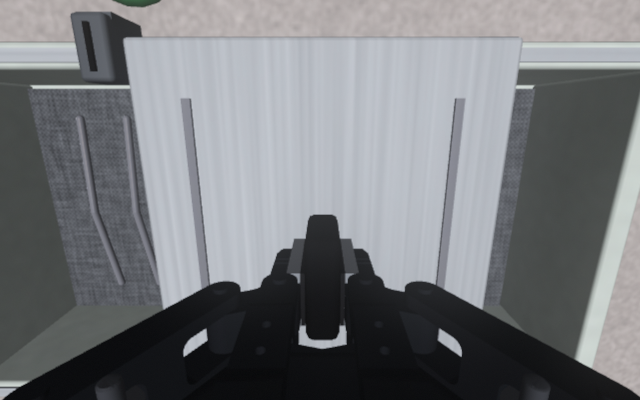

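send_rows([
  [0, 0, 0, 0, 0, 0, 0.6],
  [0, 0, 0, 0, 0, 0, 0.6],
  [0, 0, 0, 0, 0, 0, 0.6],
  [0, 0, 0, 0, 0, 0, 0.6],
  [0, 0, 0, 0, 0, 0, 0.6],
  [0, 0, 0, 0, 0, 0, 0.6],
  [0, 0, 0, 0, 0, -10, 0.6],
  [0, 0, 0, 0, 0, -20, 0.6],
  [0, 0, 0, 0, 0, -25, 0.6],
])

```text
t: 8.65
tcp_pos: [0.4968, -0.0083, 0.161]
ee_rot: [-3.138, 0.027, 0.002]
ft_force: [0.6, -0.4, -0.4]
opening: 0.0514
grasp_force: 0.0
```

send_rows([
  [0, 0, -0.14, 0, 0, 0, 0.6],
  [0, 0, -0.14, 0, 0, 0, 0.6],
  [0, 0, -0.14, 0, 0, 0, 0.6],
  [0, 0, -0.14, 0, 0, 0, 0.6],
  [0, 0, -0.14, 0, 0, 0, 0.6],
  [0, 0, -0.14, 0, 0, 0, 0.6],
  [0, 0, -0.14, 0, 0, 0, 0.6],
  [0, 0, -0.14, 0, 0, 0, 0.6],
  [0, 0, -0.14, 0, 0, 0, 0.6],
  [0, 0, -0.14, 0, 0, 0, 0.6],
  [0, 0, -0.14, 0, 0, 0, 0.6],
  [0, 0, -0.14, 0, 0, 0, 0.6],
  [0, 0, -0.14, 0, 0, 0, 0.6],
  [0, 0, -0.14, 0, 0, 0, 0.6],
  [0, 0, -0.14, 0, 0, 0, 0.6],
  [0, 0, -0.14, 0, 0, 0, 0.6],
  [0, 0, -0.14, 0, 0, 0, 0.6],
  [0, 0, -0.14, 0, 0, 0, 0.6],
  [0, 0, -0.14, 0, 0, 0, 0.6],
  [0, 0, -0.14, 0, 0, 0, 0.6],
])

```text
t: 10.65
tcp_pos: [0.4975, -0.0084, 0.1611]
ee_rot: [0.552, 3.093, 0.005]
ft_force: [-0.4, -0.7, -0.7]
opening: 0.0513
grasp_force: 0.0
```

send_rows([
  [0, 0, -0.14, 0, 0, 0, 0.6],
  [0, 0, -0.14, 0, 0, 0, 0.6],
  [0, 0, -0.06, 0, 0, 0, 0.6],
  [0, 0, 0, 0, 0, 0, 0.6],
  [0, 0, 0, 0, 0, 0, 0.6],
])

```text
t: 11.15
tcp_pos: [0.4975, -0.0084, 0.1608]
ee_rot: [0.033, 3.141, 0.005]
ft_force: [0.5, 0.6, -0.5]
opening: 0.0514
grasp_force: 0.0
```

```bash
python3 - <<'E'
from w import *
cv2.imwrite("pics/w4.png",p["image"]);print(a,s["t"],s["ft_force"],s["qpos"])
M=R.from_rotvec(a[1]).as_matrix();print(M[:,0],M[:,1])
for r in env.cut_out(p,"handle")[:2]: print(r["p"],r["pixel"],r["region"].sum(),A(r["pixel"],.136))
E
```

```text
(array([ 0.49748699, -0.00836682,  0.16080084]), array([0.03288926, 3.1409153 , 0.00460204])) 11.15 [ 0.46027517  0.63928675 -0.5418234 ] [-0.01862586  0.22621274 -0.21481419  1.12929152  0.00293421  0.00231654]
[-9.99780605e-01  2.09408600e-02 -4.71079395e-04] [0.02093939 0.99977644 0.00293531]
0.91 [323.0, 168.3] 65123 [ 0.4594 -0.0064]
```

View pics/w4.png

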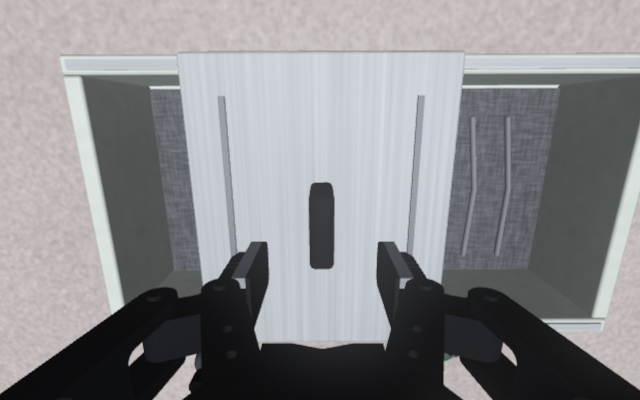

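send_rows([
  [0, 0, 0, 0, 0, 15, 0.6],
  [0, 0, 0, 0, 0, 20, 0.6],
  [0, 0, 0, 0, 0, 18, 0.6],
  [0, 0, 0, 0, 0, 0, 0.6],
  [0, 0, 0, 0, 0, 0, 0],
  [0, 0, 0, 0, 0, 0, 0],
  [0, 0, 0, 0, 0, 0, 0],
  [0, 0, 0, 0, 0, 0, 0],
  [0, 0, 0, 0, 0, 0, 0],
  [0, 0, 0, 0, 0, 0, 0],
  [0, 0, 0, 0, 0, 0, 0],
])

```text
t: 12.35
tcp_pos: [0.4981, -0.0083, 0.1085]
ee_rot: [0.03, 3.139, 0.004]
ft_force: [-0.6, -0.4, 6.5]
opening: 0.0128
grasp_force: 58.7
```

send_rows([
  [0, 0, 0, 0, 1, 0, 0],
  [0, 0, 0, 0, 1, 0, 0],
  [0, 0, 0, 0, 1, 0, 0],
  [0, 0, 0, 0, 1, 0, 0],
])

```text
t: 12.75
tcp_pos: [0.4981, -0.0047, 0.1085]
ee_rot: [0.03, 3.139, 0.003]
ft_force: [-1.1, -2.7, 5.6]
opening: 0.0129
grasp_force: 58.9
```

send_rows([
  [0, 0, 0, 0, 1, 0, 0],
  [0, 0, 0, 0, 1, 0, 0],
  [0, 0, 0, 0, 1, 0, 0],
  [0, 0, 0, 0, 1, 0, 0],
])

```text
t: 13.15
tcp_pos: [0.4982, -0.0007, 0.1085]
ee_rot: [0.03, 3.139, 0.003]
ft_force: [-1.3, -2.8, 6.1]
opening: 0.0129
grasp_force: 58.9
```

send_rows([
  [0, 0, 0, 0, 1, 0, 0],
  [0, 0, 0, 0, 1, 0, 0],
  [0, 0, 0, 0, 1, 0, 0],
  [0, 0, 0, 0, 1, 0, 0],
])

```text
t: 13.55
tcp_pos: [0.4983, 0.0034, 0.1085]
ee_rot: [0.03, 3.139, 0.003]
ft_force: [-0.5, -2.3, 5.7]
opening: 0.0129
grasp_force: 58.9
```

send_rows([
  [0, 0, 0, 0, 1, 0, 0],
  [0, 0, 0, 0, 1, 0, 0],
  [0, 0, 0, 0, 1, 0, 0],
  [0, 0, 0, 0, 1, 0, 0],
])

```text
t: 13.95
tcp_pos: [0.4984, 0.0073, 0.1085]
ee_rot: [0.03, 3.139, 0.003]
ft_force: [-1.7, -2.5, 6.2]
opening: 0.0131
grasp_force: 58.9
```

send_rows([
  [0, 0, 0, 0, 1, 0, 0],
  [0, 0, 0, 0, 1, 0, 0],
  [0, 0, 0, 0, 1, 0, 0],
  [0, 0, 0, 0, 1, 0, 0],
])

```text
t: 14.35
tcp_pos: [0.4984, 0.0113, 0.1085]
ee_rot: [0.03, 3.139, 0.003]
ft_force: [-0.2, -2.7, 5.6]
opening: 0.0134
grasp_force: 58.9
```

send_rows([
  [0, 0, 0, 0, 1, 0, 0],
  [0, 0, 0, 0, 1, 0, 0],
  [0, 0, 0, 0, 1, 0, 0],
  [0, 0, 0, 0, 1, 0, 0],
])

```text
t: 14.75
tcp_pos: [0.4985, 0.0154, 0.1085]
ee_rot: [0.03, 3.139, 0.003]
ft_force: [-1.3, -3.1, 6.0]
opening: 0.0129
grasp_force: 58.9
```

send_rows([
  [0, 0, 0, 0, 1, 0, 0],
  [0, 0, 0, 0, 1, 0, 0],
  [0, 0, 0, 0, 1, 0, 0],
  [0, 0, 0, 0, 1, 0, 0],
])

```text
t: 15.15
tcp_pos: [0.4985, 0.0194, 0.1085]
ee_rot: [0.03, 3.14, 0.003]
ft_force: [-0.6, -2.2, 5.4]
opening: 0.0132
grasp_force: 58.9
```

send_rows([
  [0, 0, 0, 0, 1, 0, 0],
  [0, 0, 0, 0, 1, 0, 0],
  [0, 0, 0, 0, 1, 0, 0],
  [0, 0, 0, 0, 1, 0, 0],
])

```text
t: 15.55
tcp_pos: [0.4987, 0.0234, 0.1085]
ee_rot: [0.03, 3.14, 0.003]
ft_force: [-1.3, -2.6, 6.2]
opening: 0.0127
grasp_force: 58.9
```

send_rows([
  [0, 0, 0, 0, 1, 0, 0],
  [0, 0, 0, 0, 1, 0, 0],
  [0, 0, 0, 0, 1, 0, 0],
  [0, 0, 0, 0, 1, 0, 0],
  [0, 0, 0, 0, 0.5, 0, 0],
])

```text
t: 16.05
tcp_pos: [0.4987, 0.0279, 0.1085]
ee_rot: [0.03, 3.14, 0.003]
ft_force: [-1.8, -3.1, 5.7]
opening: 0.0128
grasp_force: 58.8
```

send_rows([
  [0, 0, 0, 0, 1, 0, 0],
  [0, 0, 0, 0, 1, 0, 0],
  [0, 0, 0, 0, 1, 0, 0],
  [0, 0, 0, 0, 1, 0, 0],
  [0, 0, 0, 0, 0.5, 0, 0],
])

```text
t: 16.55
tcp_pos: [0.4988, 0.0324, 0.1085]
ee_rot: [0.03, 3.14, 0.003]
ft_force: [-0.3, -3.2, 5.0]
opening: 0.0131
grasp_force: 58.8
```

send_rows([
  [0, 0, 0, 0, 1, 0, 0],
  [0, 0, 0, 0, 1, 0, 0],
  [0, 0, 0, 0, 1, 0, 0],
  [0, 0, 0, 0, 1, 0, 0],
])

```text
t: 16.95
tcp_pos: [0.4988, 0.0364, 0.1085]
ee_rot: [0.03, 3.14, 0.003]
ft_force: [-0.4, -3.0, 5.2]
opening: 0.0128
grasp_force: 58.8
```

send_rows([
  [0, 0, 0, 0, 1, 0, 0],
  [0, 0, 0, 0, 1, 0, 0],
  [0, 0, 0, 0, 1, 0, 0],
  [0, 0, 0, 0, 1, 0, 0],
  [0, 0, 0, 0, 0.5, 0, 0],
])

```text
t: 17.45
tcp_pos: [0.4989, 0.0408, 0.1085]
ee_rot: [0.03, 3.14, 0.003]
ft_force: [-0.9, -4.3, 5.6]
opening: 0.013
grasp_force: 58.8
```

send_rows([
  [0, 0, 0, 0, 0.5, 0, 0],
  [0, 0, 0, 0, 0.5, 0, 0],
  [0, 0, 0, 0, 0.5, 0, 0],
])

```text
t: 17.75
tcp_pos: [0.4989, 0.0419, 0.1085]
ee_rot: [0.031, 3.14, 0.001]
ft_force: [0.2, -6.7, 5.4]
opening: 0.013
grasp_force: 58.9
```

send_rows([
  [0, 0, 0, 0, 0.5, 0, 0],
  [0, 0, 0, 0, 0.5, 0, 0],
  [0, 0, 0, 0, 0.5, 0, 0],
])

```text
t: 18.05
tcp_pos: [0.499, 0.043, 0.1085]
ee_rot: [0.031, 3.14, 0.0]
ft_force: [-0.6, -9.1, 5.3]
opening: 0.0129
grasp_force: 58.9
```

send_rows([
  [0, 0, 0, 0, 0, 0, 0],
  [0, 0, 0, 0, 0, 0, 0],
])

```text
t: 18.25
tcp_pos: [0.499, 0.043, 0.1085]
ee_rot: [0.031, 3.14, 0.001]
ft_force: [-0.4, -6.8, 5.7]
opening: 0.013
grasp_force: 58.9
```

send_rows([
  [0, 0, 0, 0, -1, 0, 0],
  [0, 0, 0, 0, -1.5, 0, 0],
  [0, 0, 0, 0, -2, 0, 0],
  [0, 0, 0, 0, -2, 0, 0],
  [0, 0, 0, 0, -2, 0, 0],
  [0, 0, 0, 0, -2, 0, 0],
  [0, 0, 0, 0, -2, 0, 0],
  [0, 0, 0, 0, -1.5, 0, 0],
  [0, 0, 0, 0, -1, 0, 0],
  [0, 0, 0, 0, 0, 0, 0],
  [0, 0, 0, 0, 0, 0, 0],
])

```text
t: 19.35
tcp_pos: [0.4988, 0.0294, 0.1085]
ee_rot: [0.03, 3.14, 0.005]
ft_force: [-0.7, 0.3, 5.8]
opening: 0.0131
grasp_force: 59.0
```

send_rows([
  [0, 0, 0, 0, -1, 0, 0],
  [0, 0, 0, 0, -0.5, 0, 0],
  [0, 0, 0, 0, 0, 0, 0],
  [0, 0, 0, 0, 0, 0, 0],
])

```text
t: 19.75
tcp_pos: [0.4987, 0.028, 0.1085]
ee_rot: [0.03, 3.14, 0.005]
ft_force: [-0.1, 1.3, 5.5]
opening: 0.0128
grasp_force: 59.0
```

```bash
python3 - <<'E'
from h import *
p=env.read_camera("scene");q=env.read_camera("side")
a=cv2.resize(p["image"][120:260,250:390],None,fx=2.8,fy=2.8,interpolation=2);b=cv2.resize(q["image"][180:320,290:430],None,fx=2.8,fy=2.8,interpolation=2)
cv2.imwrite("pics/f.png",np.hstack([a,b]))
E
```

```text
(no output)
```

View pics/f.png

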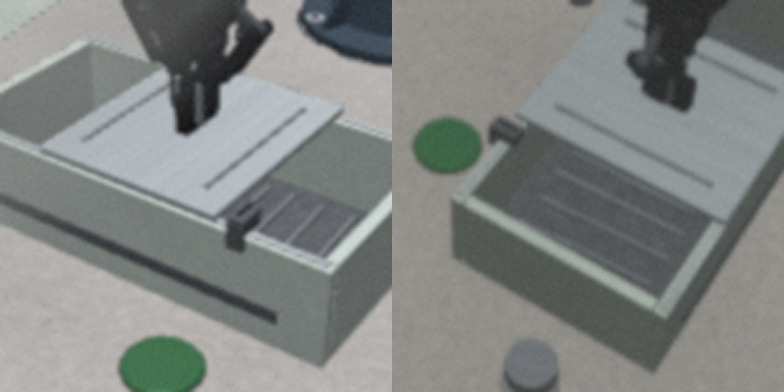

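The picture shows the clip ahead of the cover's corner (scene crop: corner at about (218,215), clip from about (228,220)) with a small gap. The cover hasn't been let go yet.

send_rows([
  [0, 0, 0, 0, 0, 0, 0.6],
  [0, 0, 0, 0, 0, 0, 0.6],
  [0, 0, 0, 0, 0, 0, 0.6],
  [0, 0, 0, 0, 0, 0, 0.6],
  [0, 0, 0, 0, 0, 0, 0.6],
  [0, 0, 0, 0, 0, 0, 0.6],
  [0, 0, 0, 0, 0, -8, 0.6],
  [0, 0, 0, 0, 0, -20, 0.6],
  [0, 0, 0, 0, 0, -30, 0.6],
  [0, 0, 0, 0, 0, -40, 0.6],
  [0, 0, 0, 0, 0, -40, 0.6],
  [0, 0, 0, -15, 0, -40, 0.6],
  [0, 0, 0, -30, 0, -20, 0.6],
  [0, 0, 0, -30, 0, 0, 0.6],
  [0, 0, 0, -25, 0, 0, 0.6],
  [0, 0, 0, 0, 0, 0, 0.6],
  [0, 0, 0, 0, 0, 0, 0.6],
])

```text
t: 21.55
tcp_pos: [0.5978, 0.0253, 0.3052]
ee_rot: [-0.03, -3.14, -0.005]
ft_force: [-0.2, -0.1, 0.1]
opening: 0.0516
grasp_force: 0.0
```

```bash
python3 - <<'E'
from w import *
print(a,s["t"],s["ft_force"])
for r in env.cut_out(p,"marker")[:2]:
    m=np.argwhere(r["region"]);print("mk",r["p"],r["pixel"],m.min(0),m.max(0),A(r["pixel"],.1))
im=p["image"];cv2.imwrite("pics/g.png",im)
E
```

```text
(array([0.59784497, 0.0252912 , 0.30517831]), array([-0.02979857, -3.14031984, -0.00455611])) 21.55 [-0.15124601 -0.1395517   0.08799464]
mk 0.76 [419.2, 172.5] [157 410] [182 430] [0.5964 0.132 ]
```

View pics/g.png

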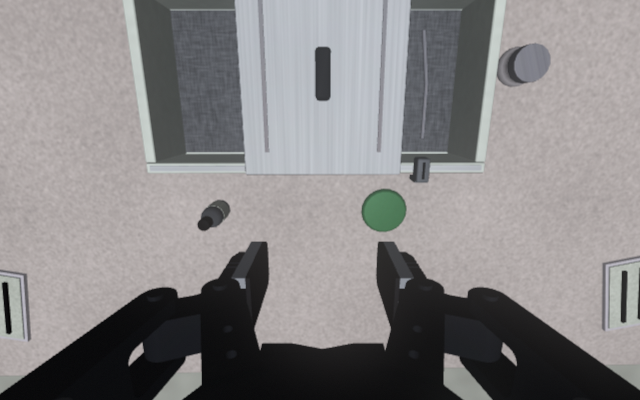

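```bash
python3 - <<'E'
from w import *
im=p["image"]
cv2.imwrite("pics/g2.png",cv2.resize(im[145:195,380:450],None,fx=10,fy=10,interpolation=2))
for z,px in((.1,(402,172)),(.1,(413,165)),(.106,(415,165)),(.1,(430,165))):print(px,A(px,z))
E
```

```text
(402, 172) [0.595  0.1135]
(413, 165) [0.5876 0.125 ]
(415, 165) [0.5867 0.1254]
(430, 165) [0.5879 0.1434]
```

View pics/g2.png

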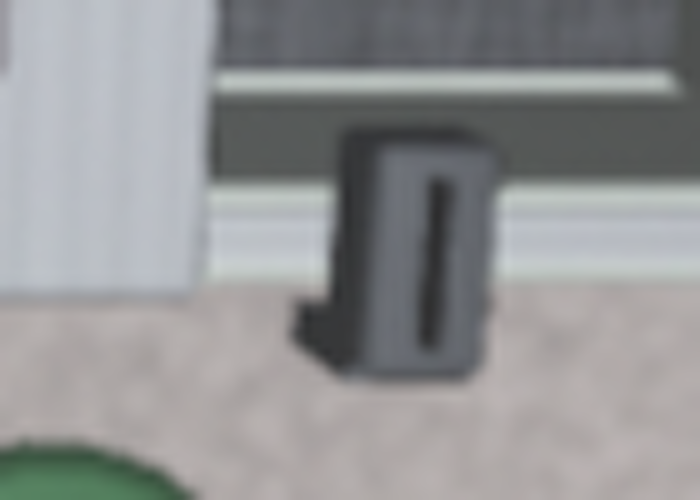

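```bash
python3 -c "
from plant import env
print(env.job_done())"
```

```text
the job is handed in; nothing more can be done
None
```

I handed the job in. The cover was pushed until the track was clearly tight, about 6 N above free running, then backed off and released with a measured gap of about 15 mm to the clip; bottle, stone and jar were not touched. Partway along I let go of the handle and took it again with the gripper turned half round, because the last joint had reached its limit.

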